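Set out the tent kit on the hallway console

ROBOT

A 6-joint arm with a two-finger parallel gripper is mounted at the origin on the work surface. World frame = base frame: x ahead of the robot, y to its left, z up, the work surface at z = 0. Lengths are in m, angles in degrees, forces in N, time in s.
With the tool pointing down it reaches from about 0.35 to 0.875 m from the base axis. Payload 4.2 kg.
Tool frame: the origin (TCP) lies on the front face of the gripper's body, between the roots of the fingers; the fingertips stand 70 mm ahead of it and the grasp point (between the pads) lies 51 mm ahead of it (r.nose_length is the distance from the TCP to the fingertips, in m); z points along the fingers, y is the direction in which the jaws open and shut (so a half turn about z gives the same grasp; the last joint's range is limited). The gripper opens to 87 mm and grips with 3 to 60 N. Pads are 19 mm wide; open, the fingers measure 117 mm over their backs; the gripper's body (75 mm by 190 mm) begins 51 mm behind the grasp point.
Start: joints at [-49.355, 22.042, 0.453, 0, -68.411, -14.817], TCP at [0.272, -0.563, 0.292] pointing down, gripper open.
Joint ranges: [-179.83, 179.83], [-69.29, 118.12], [-61.27, 80.66], [-181.25, 117.63], [-171.15, -9.14], [-177.46, 177.46]. Speed limits (degrees/s): [159.86, 159.86, 180, 180, 180, 180].

INTERFACE

Orientations are given as a 3x3 rotation matrix whose columns are the frame's x, y, z axes.
In Python, from station import telemetry, capture, order, r gives the robot as it stands.
- The arm moves only by the tool drive_tool, never from a script. Its argument "series" is a list of rows, each a list of 4 numbers: the shift along the tool's x, y, z as a fraction of full scale, then the turn about the tool's z as a fraction of full scale. In form: [[dx, dy, dz, turn], ...]. A call has 1 to 10 rows; each row is the pose to reach, as a shift and turn from the pose commanded when the call began, along the tool's axes at that moment; what a row does not reach only later rows make up. Full scale, the value 1, is 0.12 m for a shift and 2 rad for a turn. A row lasts 1/8 s, in which the tool goes at most 62.5 mm and 10.7 degrees, less where a joint would pass 70% of its speed; a pose out of reach is approached as far as the arm can. A call with a number of a shift or a turn outside -1 to 1 is refused whole. A call with a gripper value outside its range is refused whole. "fingers" is the finger opening in mm, from 0 to 87, set as the call begins (left out, the last holds). The fingers move at their own pace and stop on an object; the grip force is fixed at half the most. Time passes only in rows, so rows that repeat a pose let the fingers close. It gives the time, the measured TCP pose, the force and the opening at its end, in the units of the state.
- telemetry.sense(): the state, without advancing time (a new reading comes with each control period).
- capture(name): name is "scene" or "top"; returns a dict with "color" (480x640x3 uint8, blue, green, red), "fx", "fy", "cx", "cy" (pixels), "eye" and "attitude" of the camera in the world. Camera axes: x right, y up, looking along -z (the intrinsics and any distortion apply to the point x, -y, -z); pixel columns grow to the right and rows downward; lengths in m; the calibration is good to about 2 mm. A picture is of the moment at which its call begins. There is no depth.
- order.finish_job(): hands the job in, once; it reports no verdict.
The state is a dict: "time_s": time; "joints": joint angles; "joint_velocities": joint speeds; "effort": joint torques, N m; "tcp_pos": TCP position; "ee_rot": TCP orientation; "wrist_force": force on the tool from outside, world axes, zero at the start; "moment": the same for the moment, N m; "gripper_width": opening from 0.0 (shut) to 1.0 (fully open).
Only numpy, scipy, OpenCV 4.12 (cv2) and the standard library are available. Lean on these libraries where they do the work, as an engineer would, in place of code of your own. Each camera call takes 0.05 s, during which the arm holds its last target. There are 200 camera calls.

TASK

Set out the tent kit: lay the loose long peg in the rack's empty slot between the two long pegs and the loose short peg in the empty slot between the two short ones, each level with its neighbours and with its hook at the same end as theirs, and press the steel puller fully down into its matching cutout in the wooden tray. Lay the yellow mallet flat on the console between the rack and the tray, pointing the same way as the racked pegs with its handle towards the robot. Do not shift or knock over the upturned glass, and leave everything released and at rest.

Things in the scene. Friction and masses are not known exactly. Their poses are not given: they have to be found in the camera images.
- peg_long: Loose long tent peg to be moved: silver aluminium rod, 10 mm thick, 170 mm long, lying flat, 50 g. Origin: underside of the rod at mid-length; grip across the rod there. x runs along the rod from the hook end (x = -90 mm) to the pointed tip (x = +85). The J hook bends 30 mm out to +y in the rod's plane and covers x = -90 to -65.
- peg_short: Loose short tent peg to be moved: like the long one but 130 mm long (hook end x = -70 mm, pointed tip x = +65 mm, hook covers x = -70 to -45 mm). Same origin and axes. 40 g.
- puller: Steel peg puller to be moved, bent from 10 mm rod, lying flat, 172 mm long, 160 g. Origin: underside of the straight shaft at its grip point near the centre of mass. x runs along the shaft to the hook: shaft x = -30 to 68 mm, J hook to x = 93 bent to +y (to y = 39), handle loop x = -79 to -30, 78 wide. Grip across the shaft at the origin.
- mallet: Yellow plastic mallet, black grip, to be moved; lies on its side, 228 mm long, 0.32 kg. Origin: on the console under the neck near the centre of mass; grip across the neck there (22 mm thick, axis 21 mm up, free from x = -15 to 25 mm). x runs from handle to head: head is a barrel along y, 46 mm thick, 100 mm long, centred at x = 50; the grip ends at x = -155.
- rack: Fixed wooden peg rack, base 90 (x) by 240 mm (y). Origin: centre of its underside, on the console; x points away from the robot. Two notched rails along y at x = -28 and 28 mm, 12 thick, tops 46 high, with six V slots at y = -100, -60 .. 100, 27 wide at the top, floor 30 mm above the origin: pegs lie there along x. The slots at y = -60 and 60 are empty.
- long_pair: The two long pegs already in the rack (same shape as the loose one, held fast), on either side of one empty slot. Origin: middle of that empty slot, at its floor, level with the middle of their rods: just where the loose long peg's origin belongs. x along the rods from hook end (robot's side) to tip; rods at y = -40 and +40 mm.
- short_pair: The two short pegs already in the rack (130 mm long, held fast), on either side of the other empty slot. Origin and axes as for the long pair: where the loose short peg's origin belongs.
- tray: Fixed wooden tray, x = -94 to 108, y = -56 to 56 mm, 20 high, with a dark-floored cutout 12 deep in the puller's outline, 5 mm spare all round. Origin: on the console, 8 mm below the cutout floor where the seated puller's origin belongs; axes as the seated puller's: loop pocket at -x, hook pocket at +x, +y. Finger notch across the shaft: x = -17 to 17, y = -38 to 38.
- tumbler: Small clear glass tumbler standing upside down, 68 mm across at the console, 85 mm tall. Origin: centre of its lower rim, on the console; z up. Not to be disturbed.
There are look-alikes about, which are no part of the job. Several things have the shape of the mallet; the one meant has the colours described above.

How it is judged:
By the outcome, as a careful person would: the job done as asked, in the order asked, and still so for the second after the job is handed in, with the robot touching nothing.
It also fails if it takes over 144 s, if anything falls off the work surface, if the arm or the gripper's body presses on something with over 40 N, if the wrist force passes 120 N, or if a joint passes its speed limit or range.

## Working session

There is one attempt and no reset: what is moved stays moved. The work goes in short steps, Python scripts to look and compute and a tool call to move; the robot and the scene stay as the last step left them, time stands still between calls to the robot, and variables do not carry over. Pictures are saved under pics/ and viewed, about 12 in all and at most 16, crops included, and the job is handed in when it is done.

Besides the shell and the picture viewer there is one more tool, called after "Call:" as name(argument=value, ...) on one line, values as JSON. drive_tool: Moves the arm, as the interface text tells. Shift numbers are shares of 0.12 m and turn numbers shares of 2 rad, none past 1 either way. Its arguments: {"type":"object","properties":{"series":{"type":"array","items":{"type":"array","items":{"type":"number","minimum":-1,"maximum":1}}},"fingers":{"type":"number"}},"required":["series"]}

```bash
ls; mkdir -p pics; python3 - <<'E'
from station import telemetry, capture, order, r
import cv2
s=telemetry.sense(); print(s['tcp_pos'],s['ee_rot'],s['time_s'],s['gripper_width'])
for n in("scene","top"):
    c=capture(n); cv2.imwrite(f"pics/{n}0.png",c["color"]); print({k:v for k,v in c.items() if k!="color"})
E
```

```text
pics
[ 0.2721347  -0.56214323  0.29114514] [[-9.00161191e-01 -4.35555626e-01 -1.06176762e-03]
 [-4.35556906e-01  9.00159116e-01  1.93600515e-03]
 [ 1.12521864e-04  2.20517692e-03 -9.99997562e-01]] 0.0 1.0039349243392253
{'fx': 464.5279218724089, 'fy': 464.5279218724089, 'cx': 320.45553323971694, 'cy': 238.38385613171323, 'eye': array([ 0.87379196, -0.31896377,  0.9966402 ]), 'attitude': array([[ 0.57026113, -0.70930832,  0.41434763],
       [ 0.82134274,  0.48368287, -0.30240202],
       [ 0.01408342,  0.51276953,  0.85841078]])}
{'fx': 540.05815065134, 'fy': 540.05815065134, 'cx': 313.115899481343, 'cy': 232.67870266103, 'eye': array([ 0.23413293, -0.01168599,  1.43095156]), 'attitude': array([[ 0.0121778 ,  0.99043099, -0.13747058],
       [-0.9998981 ,  0.01103763, -0.00905317],
       [-0.00744919,  0.13756682,  0.99046448]])}
```

View pics/scene0.png

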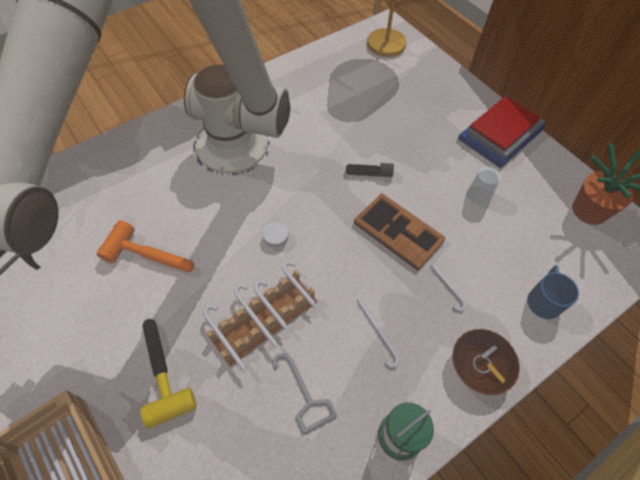

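View pics/top0.png

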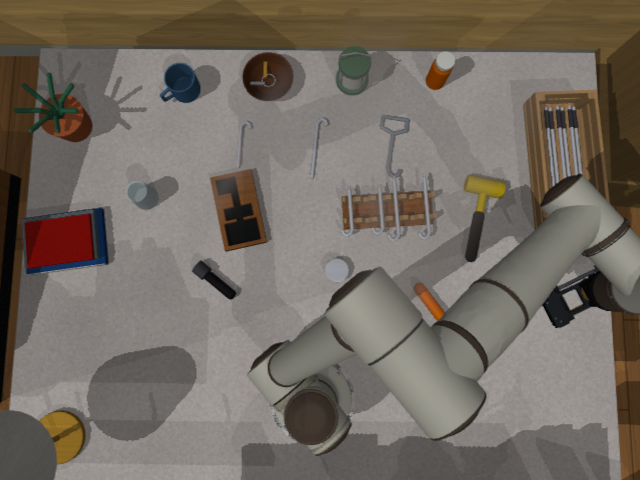

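```bash
python3 - <<'E'
import cv2,numpy as np
t=cv2.imread("pics/top0.png"); s=cv2.imread("pics/scene0.png")
a=cv2.resize(t[100:280,185:525],None,fx=2.35,fy=2.35,interpolation=3)[:, :800]
cv2.imwrite("pics/tcrop.png",a)
a=cv2.resize(s[180:440,100:480],None,fx=2.1,fy=2.1,interpolation=3); cv2.imwrite("pics/scrop.png",a)
E
```

```text
(no output)
```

View pics/tcrop.png

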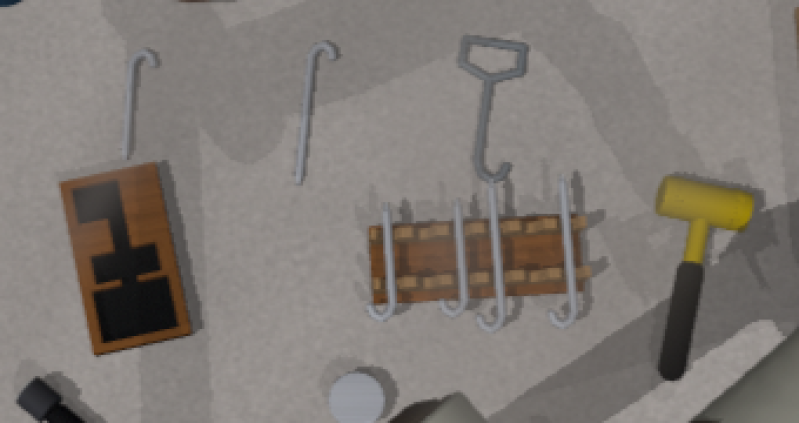

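View pics/scrop.png

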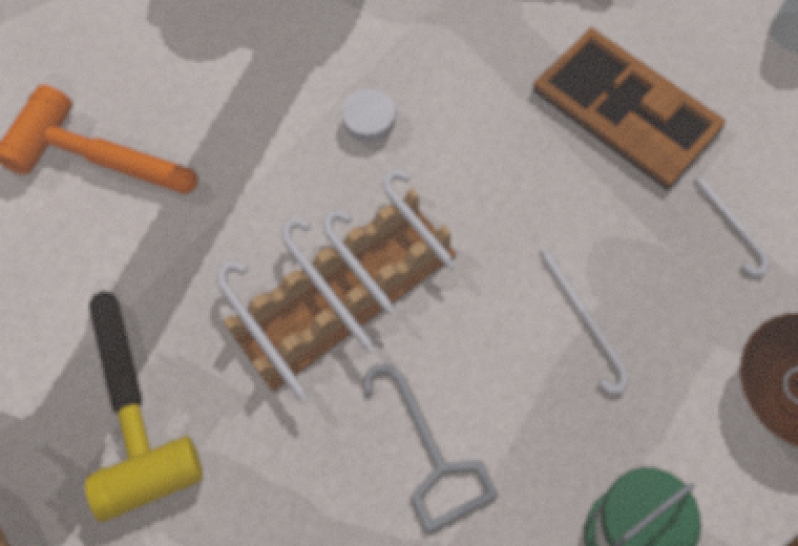

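```bash
python3 - <<'E'
import cv2,numpy as np
t=cv2.imread("pics/top0.png").astype(int); s=cv2.imread("pics/scene0.png").astype(int)
for y in(140,150,160): print([tuple(map(int,p)) for p in t[y,233:250]])
print([tuple(map(int,p)) for p in t[150,385:400]])
print([tuple(map(int,p)) for p in t[210,375:402]])
print([tuple(map(int,p)) for p in s[330,365:385]])
for n,im in(("t",t),("s",s)):
    d=im[:,:,0]-im[:,:,2]; cv2.imwrite(f"pics/d{n}.png",np.clip(128+d*4,0,255).astype(np.uint8))
E
cat > h.py <<'E'
import numpy as np,cv2
from station import telemetry,capture,order,r
def cast(c,px,z):
    px=np.atleast_2d(np.array(px,float))
    d=np.c_[(px[:,0]-c['cx'])/c['fx'],-(px[:,1]-c['cy'])/c['fy'],-np.ones(len(px))]@c['attitude'].T
    return c['eye']+d*((z-c['eye'][2])/d[:,2])[:,None]
def uncast(c,P):
    v=(np.atleast_2d(P)-c['eye'])@c['attitude']
    return np.c_[c['cx']-c['fx']*v[:,0]/v[:,2],c['cy']+c['fy']*v[:,1]/v[:,2]]
E
python3 - <<'E'
import cv2,numpy as np
a=cv2.imread("pics/dt.png",0)[100:280,185:525];b=cv2.imread("pics/ds.png",0)[180:440,100:480]
a=cv2.resize(a,None,fx=1.6,fy=1.6);b=cv2.resize(b,None,fx=1.15,fy=1.15)
o=np.zeros((590,546),np.uint8);o[:a.shape[0],:a.shape[1]]=a;o[288:288+b.shape[0],:b.shape[1]]=b[:302]
cv2.imwrite("pics/dd.png",o)
E
```

```text
[(136, 139, 145), (138, 141, 147), (141, 143, 149), (140, 142, 148), (132, 134, 139), (134, 131, 133), (148, 143, 142), (133, 130, 129), (99, 98, 100), (89, 91, 94), (107, 110, 114), (124, 127, 131), (123, 126, 130), (123, 126, 130), (123, 126, 131), (122, 125, 130), (122, 125, 129)]
[(131, 134, 139), (133, 136, 141), (134, 138, 143), (134, 137, 142), (138, 137, 141), (145, 141, 141), (140, 136, 136), (114, 113, 114), (91, 92, 95), (106, 109, 113), (123, 125, 130), (123, 126, 130), (123, 127, 131), (124, 126, 131), (121, 124, 129), (120, 123, 128), (119, 122, 126)]
[(130, 133, 139), (129, 132, 138), (130, 132, 138), (135, 135, 139), (144, 140, 140), (142, 138, 138), (121, 120, 120), (97, 98, 101), (91, 94, 98), (101, 105, 109), (117, 120, 124), (118, 121, 125), (119, 122, 127), (119, 121, 126), (120, 122, 128), (121, 123, 128), (121, 124, 129)]
[(136, 139, 144), (136, 139, 144), (132, 134, 140), (118, 119, 123), (106, 105, 105), (110, 107, 106), (103, 100, 98), (96, 96, 97), (118, 121, 125), (136, 140, 144), (132, 135, 140), (131, 134, 139), (132, 136, 140), (135, 138, 143), (137, 140, 145)]
[(67, 84, 110), (67, 82, 107), (67, 83, 108), (67, 82, 104), (103, 106, 115), (144, 140, 141), (147, 142, 143), (120, 119, 123), (80, 90, 105), (64, 78, 101), (62, 71, 87), (62, 72, 87), (61, 71, 88), (62, 75, 97), (62, 81, 109), (61, 81, 109), (61, 80, 108), (61, 80, 108), (60, 80, 109), (85, 95, 114), (131, 130, 134), (152, 147, 146), (136, 132, 132), (96, 99, 109), (52, 70, 98), (47, 60, 79), (47, 59, 78)]
[(165, 166, 174), (161, 164, 172), (169, 170, 176), (163, 166, 174), (169, 173, 178), (171, 173, 180), (170, 171, 178), (164, 168, 175), (158, 161, 169), (141, 142, 150), (127, 128, 132), (128, 127, 132), (135, 131, 136), (152, 147, 148), (165, 160, 161), (167, 163, 165), (158, 155, 158), (154, 154, 160), (154, 155, 163), (152, 153, 163)]
```

View pics/dd.png

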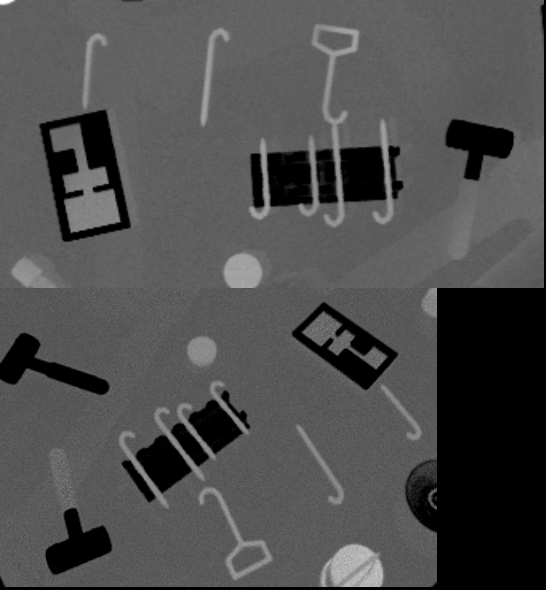

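```bash
cat > meas.py <<'E'
from h import *
K=4
def up(c): return cv2.resize(c['color'],None,fx=K,fy=K,interpolation=cv2.INTER_CUBIC).astype(int)
def pts(m):  # mask (upsampled) -> px
    y,x=np.nonzero(m); return np.c_[(x+.5)/K-.5,(y+.5)/K-.5]
def comp(c,mask,seed):
    n,l=cv2.connectedComponents(mask.astype(np.uint8)); x,y=seed
    w=l[K*y-12:K*y+13,K*x-12:K*x+13]; w=w[w>0]; return l==np.bincount(w).argmax()
def metal(c,roi=None,thr=-2.5):
    u=up(c); m=(u[:,:,0]-u[:,:,2])>thr
    if roi: x0,y0,x1,y1=[K*v for v in roi]; q=np.zeros_like(m); q[y0:y1,x0:x1]=1; m&=q
    return m
def rod(P,sgn,a,b,lo,hi):
    """P world xy; sgn: axis x along sgn*X; a,b= extreme local x; rod fit over local lo..hi"""
    d=np.array([sgn,0.]); o=P.mean(0)
    for _ in range(6):
        u=(P-o)@d; sh=(u.min()-a+u.max()-b)/2; o=o+sh*d; u=u-sh
        s=(u>lo)&(u<hi)&(abs((P-o)@[-d[1],d[0]])<.02+.0*u)
        vx,vy,x0,y0=cv2.fitLine(P[s].astype(np.float32),cv2.DIST_HUBER,0,.001,.001).ravel()
        nd=np.array([vx,vy]); nd*=np.sign(nd@d); q=np.array([x0,y0]); o=q+((o-q)@nd)*nd; d=nd
    u=(P-o)@d
    return o,np.degrees(np.arctan2(d[1],d[0])),u.min(),u.max()
E
cat > m1.py <<'E'
from meas import *
T,S=capture("top"),capture("scene")
L=(-.09,.085,-.055,.08);H=(-.07,.065,-.035,.06);PU=(-.079,.093,-.022,.058)
jobs=[("peg_long",T,(318,150),None,.005,-1,L),("peg_long",S,(378,330),None,.005,-1,L),
("peg_short",T,(240,145),None,.005,-1,H),("peg_short",S,(447,287),None,.005,-1,H),
("puller",T,(393,150),(370,100,430,176),.005,-1,PU),("puller",S,(300,380),None,.005,-1,PU),
("L1",T,(397,205),(386,177,410,250),.035,1,L),("L2",T,(427,205),(415,160,440,250),.035,1,L),
("S1",T,(350,205),(338,170,362,250),.035,1,H),("S2",T,(380,205),(366,170,388,250),.035,1,H),
("S1",S,(305,290),None,.035,1,H),("L1",S,(258,310),None,.035,1,L),("S2",S,(265,305),None,.035,1,H),("L2",S,(225,338),None,.035,1,L)]
for n,c,seed,roi,z,sg,(a,b,lo,hi) in jobs:
    m=comp(c,metal(c,roi),seed); P=cast(c,pts(m),z)[:,:2]
    o,an,u0,u1=rod(P,sg,a,b,lo,hi); print(n,'T' if c is T else 'S',o.round(4),round(an,1),"ext",round(u0,4),round(u1,4))
for c,seed in((T,(222,225)),(S,(400,240))):
    u=up(c); m=comp(c,(u[:,:,0]-u[:,:,2])<-25,seed); P=cast(c,pts(m),.01)[:,:2].astype(np.float32)
    print("tray rect",cv2.minAreaRect(P*1000))
for c,seed in((T,(485,187)),(S,(167,408))):
    u=up(c); y=(u[:,:,0]-u[:,:,2])<-50; y=comp(c,y,seed).astype(np.uint8)
    hd=cv2.morphologyEx(y,cv2.MORPH_OPEN,cv2.getStructuringElement(2,(45,45)))
    P=cast(c,pts(hd),.022)[:,:2].astype(np.float32); R=cv2.minAreaRect(P*1000)
    dk=u.max(2)<65; g=comp(c,dk,(474,240) if c is T else (155,345)); G=cast(c,pts(g),.021)[:,:2]
    gc=G.mean(0); hc=np.array(R[0])/1000; d=hc-gc; e=d/np.linalg.norm(d)
    print("mallet head",R,"grip c",gc,"ang",np.degrees(np.arctan2(d[1],d[0])),"len grip",np.ptp((G-gc)@e),"end dist",((G-hc)@e).min(),"origin",hc-.05*e)
for n,c,s,z in(("puck",T,(337,270),0),("puck",S,(275,235),0),("tumb",T,(140,192),0),("tumb",S,(485,180),0)):
    print(n,cast(c,[s],0)[0].round(3),cast(c,[s],.085)[0].round(3))
E
python3 m1.py
```

```text
peg_long T [6.649e-01 4.000e-04] 175.0 ext -0.0902 0.0852
peg_long S [0.6617 0.0019] 174.9 ext -0.0884 0.0834
peg_short T [0.673 0.206] 177.5 ext -0.0693 0.0643
peg_short S [0.6684 0.2077] 177.5 ext -0.0689 0.0639
puller T [ 0.6817 -0.2088] 171.7 ext -0.0771 0.0911
puller S [ 0.6759 -0.2073] 171.6 ext -0.0791 0.0931
L1 T [ 0.4968 -0.2154] 4.1 ext -0.0887 0.0837
L2 T [ 0.5035 -0.2952] 4.1 ext -0.09 0.085
S1 T [ 0.4893 -0.0956] 4.1 ext -0.0702 0.0652
S2 T [ 0.4946 -0.1755] 4.2 ext -0.0692 0.0642
S1 S [ 0.4842 -0.0944] 4.0 ext -0.0691 0.0641Traceback (most recent call last):
  File "m1.py", line 11, in <module>
    m=comp(c,metal(c,roi),seed); P=cast(c,pts(m),z)[:,:2]
  File "meas.py", line 8, in comp
    w=l[K*y-12:K*y+13,K*x-12:K*x+13]; w=w[w>0]; return l==np.bincount(w).argmax()
                                                          ~~~~~~~~~~~~~~~~~~~~~^^
ValueError: attempt to get argmax of an empty sequence
```

```bash
sed -i 's/^("S1",S.*$/("L1",S,(258,310),None,.035,1,L)]/; s/^for n,c,seed,roi,z,sg,(a,b,lo,hi) in jobs:/for n,c,seed,roi,z,sg,(a,b,lo,hi) in jobs[:0]:/' m1.py; python3 m1.py
```

```text
tray rect ((492.7711181640625, 204.38720703125), (206.22120666503906, 114.92391204833984), 13.21447467803955)
tray rect ((484.4565124511719, 207.81138610839844), (207.0833282470703, 120.20258331298828), 13.263799667358398)
mallet head ((555.6945190429688, -455.08258056640625), (103.01826477050781, 50.888702392578125), 79.57838439941406) grip c [ 0.42463027 -0.42241445] ang -13.995943103212044 len grip 0.13622501338937704 end dist -0.20276008563858186 origin [ 0.50717888 -0.44298992]
mallet head ((547.3624267578125, -450.83856201171875), (106.33604431152344, 61.57906723022461), 78.04611206054688) grip c [ 0.4268721  -0.42300398] ang -13.007765561173551 len grip 0.1251277345068659 end dist -0.19168269701873714 origin [ 0.49864545 -0.43958441]
puck [ 0.334 -0.063  0.   ] [ 0.328 -0.06   0.085]
puck [ 0.32  -0.056  0.   ] [ 0.368 -0.079  0.085]
tumb [0.539 0.472 0.   ] [0.521 0.443 0.085]
tumb [ 0.493  0.507 -0.   ] [0.525 0.437 0.085]
```

Call:
drive_tool(series=[[0,0,0,0.05],[0,0,0,0.1],[0,0,0,0.15],[0,0,0,0.2],[0,0,0,0.225],[0,0,0,0.225]], fingers=40)

```text
time_s: 1.05
tcp_pos: [0.2723, -0.5625, 0.2922]
ee_rot: [[-1.0, -0.001, -0.0], [-0.001, 1.0, 0.0], [0.0, 0.0, -1.0]]
wrist_force: [0.4, -0.4, -0.3]
gripper_width: 0.479
```

Call:
drive_tool(series=[[-0.33,0.47,0,0],[-0.65,0.94,0,0],[-0.65,0.94,0,0],[-0.65,0.94,0,0]])

```text
time_s: 1.55
tcp_pos: [0.3507, -0.4492, 0.2926]
ee_rot: [[-1.0, -0.003, 0.0], [-0.003, 1.0, -0.0], [-0.0, -0.0, -1.0]]
wrist_force: [-0.7, 0.5, -0.0]
gripper_width: 0.462
```

Call:
drive_tool(series=[[-0.33,0.47,0,0],[-0.65,0.94,0,0],[-0.65,0.94,0,0],[-0.65,0.94,0,0]])

```text
time_s: 2.05
tcp_pos: [0.4281, -0.3374, 0.2922]
ee_rot: [[-1.0, -0.001, -0.0], [-0.001, 1.0, -0.0], [0.0, -0.0, -1.0]]
wrist_force: [0.2, 0.5, -0.9]
gripper_width: 0.455
```

Call:
drive_tool(series=[[-0.33,0.47,0,0],[-0.65,0.94,0,0],[-0.65,0.94,0,0],[-0.65,0.94,0,0]])

```text
time_s: 2.55
tcp_pos: [0.5058, -0.2249, 0.292]
ee_rot: [[-1.0, -0.0, -0.001], [-0.0, 1.0, -0.0], [0.001, -0.0, -1.0]]
wrist_force: [0.3, 0.0, 0.5]
gripper_width: 0.462
```

Call:
drive_tool(series=[[-0.33,0.47,0,0],[-0.65,0.94,0,0],[-0.65,0.94,0,0],[-0.65,0.94,0,0]])

```text
time_s: 3.05
tcp_pos: [0.5836, -0.1124, 0.2919]
ee_rot: [[-1.0, 0.0, -0.001], [0.0, 1.0, -0.0], [0.001, -0.0, -1.0]]
wrist_force: [-0.5, -0.1, -0.2]
gripper_width: 0.46
```

Call:
drive_tool(series=[[-0.33,0.47,0,0],[-0.65,0.94,0,0],[-0.65,0.94,0,0],[-0.65,0.94,0,0],[-0.65,0.94,0,0.044],[-0.65,0.94,0,0.044]], fingers=40)

```text
time_s: 3.8
tcp_pos: [0.6609, -0.0006, 0.2928]
ee_rot: [[-0.996, 0.089, -0.0], [0.089, 0.996, -0.0], [0.0, -0.0, -1.0]]
wrist_force: [0.6, 0.3, -0.5]
gripper_width: 0.461
```

```bash
python3 -c "
from h import *
s=telemetry.sense();print(s['joints'],s['tcp_pos'],s['ee_rot'],s['gripper_width'],r.nose_length)"
```

```text
[ 1.39441792e+01  2.55535098e+01  6.06258107e+00  6.51834465e-03
 -7.05179872e+01 -1.09032067e+02] [ 6.60886044e-01 -5.84639647e-04  2.92761440e-01] [[-9.96063194e-01  8.86459159e-02 -1.25179633e-04]
 [ 8.86459334e-02  9.96063190e-01 -1.41590905e-04]
 [ 1.12135369e-04 -1.52130154e-04 -9.99999982e-01]] 0.46086438491020126 0.0697
```

Call:
drive_tool(series=[[-0.02,0.017,0.45,0],[-0.02,0.017,0.9,0],[-0.02,0.017,0.9,0]])

```text
time_s: 4.18
tcp_pos: [0.6613, 0.0018, 0.18]
ee_rot: [[-0.996, 0.088, -0.011], [0.088, 0.996, -0.002], [0.01, -0.003, -1.0]]
wrist_force: [0.3, -0.3, 0.1]
gripper_width: 0.458
```

Call:
drive_tool(series=[[0,0,0.3,0],[0,0,0.6,0],[0,0,0.8,0],[0,0,0.92,0],[0,0,0.92,0],[0,0,0.92,0]])

```text
time_s: 4.92
tcp_pos: [0.6656, 0.0036, 0.0758]
ee_rot: [[-0.996, 0.087, 0.003], [0.087, 0.996, 0.0], [-0.003, 0.001, -1.0]]
wrist_force: [1.1, -0.9, -1.0]
gripper_width: 0.465
```

Call:
drive_tool(series=[[0,0,0,0],[0,0,0,0],[0,0,0,0],[0,0,0,0],[0,0,0,0],[0,0,-0.2,0],[0,0,-0.6,0],[0,0,-0.9,0],[0,0,-0.9,0]], fingers=0)

```text
time_s: 6.05
tcp_pos: [0.6661, 0.0039, 0.1858]
ee_rot: [[-0.996, 0.087, 0.008], [0.087, 0.996, 0.001], [-0.007, 0.002, -1.0]]
wrist_force: [0.9, -0.3, -1.4]
gripper_width: 0.099
```

Call:
drive_tool(series=[[0.2,-0.38,0,0],[0.41,-0.757,0,0],[0.41,-0.757,0,0],[0.41,-0.757,0,0]])

```text
time_s: 6.55
tcp_pos: [0.6075, -0.0826, 0.1812]
ee_rot: [[-0.996, 0.088, -0.001], [0.088, 0.996, 0.0], [0.001, 0.0, -1.0]]
wrist_force: [0.1, -0.6, -0.7]
gripper_width: 0.098
```

Call:
drive_tool(series=[[0.2,-0.38,0,0],[0.41,-0.757,0,0],[0.41,-0.757,0,0],[0.41,-0.757,0,0]])

```text
time_s: 7.05
tcp_pos: [0.5515, -0.1682, 0.1817]
ee_rot: [[-0.996, 0.086, 0.001], [0.086, 0.996, -0.0], [-0.001, 0.0, -1.0]]
wrist_force: [0.6, 1.0, 0.5]
gripper_width: 0.099
```

Call:
drive_tool(series=[[0.2,-0.38,0,0],[0.41,-0.757,0,0],[0.41,-0.757,0,0],[0.41,-0.757,0,0]])

```text
time_s: 7.55
tcp_pos: [0.4949, -0.2543, 0.1818]
ee_rot: [[-0.996, 0.086, 0.001], [0.086, 0.996, -0.0], [-0.001, -0.0, -1.0]]
wrist_force: [-0.9, 1.3, 0.2]
gripper_width: 0.1
```

Call:
drive_tool(series=[[0,0,0,-0.09],[0,0,0,-0.18],[0,0,0,-0.27],[0,0,0,-0.36],[0,0,0,-0.45],[0,0,0,-0.54],[0,0,0,-0.63],[0,0,0,-0.72],[0,0,0,-0.825],[0,0,0,-0.825]])

```text
time_s: 8.8
tcp_pos: [0.495, -0.2537, 0.1818]
ee_rot: [[-0.006, -1.0, 0.0], [-1.0, 0.006, -0.0], [0.0, -0.0, -1.0]]
wrist_force: [-0.3, 0.5, -1.2]
gripper_width: 0.1
```

Call:
drive_tool(series=[[0,0,0,-0.09],[0,0,0,-0.18],[0,0,0,-0.27],[0,0,0,-0.36],[0,0,0,-0.45],[0,0,0,-0.54],[0,0,0,-0.63],[0,0,0,-0.72],[0,0,0,-0.825],[0,0,0,-0.825]])

```text
time_s: 10.05
tcp_pos: [0.4943, -0.2544, 0.1818]
ee_rot: [[0.998, 0.069, 0.0], [0.069, -0.998, -0.0], [0.0, 0.0, -1.0]]
wrist_force: [0.6, 0.3, -0.6]
gripper_width: 0.1
```

```bash
python3 - <<'E'
from h import *
for i in range(3):
    T=capture("top"); s=telemetry.sense();print(s['joints'].round(2),s['tcp_pos'].round(4),s['wrist_force'].round(2),s['gripper_width'])
print(s['ee_rot'].round(3)); S=capture("scene")
a=cv2.resize(T['color'][130:280,320:480],None,fx=3.5,fy=3.5);b=cv2.resize(S['color'][210:410,170:340],None,fx=3,fy=3)
o=np.zeros((600,1070,3),np.uint8);o[:525,:560]=a;o[:600,560:1070]=b;cv2.imwrite("pics/a1.png",cv2.resize(o,(800,449)))
E
```

```text
[-10.53  21.44 -17.97  -0.   -50.58 104.51] [ 0.4942 -0.2544  0.1818] [-0.17 -0.76 -0.58] 0.10043131115639739
[-10.55  21.44 -17.98  -0.   -50.58 104.48] [ 0.4941 -0.2545  0.1818] [-0.48  1.2   0.19] 0.09774395143195638
[-10.56  21.43 -17.98  -0.   -50.58 104.5 ] [ 0.494  -0.2547  0.1818] [-0.13  0.66 -1.07] 0.10350227254987568
[[ 0.998  0.069  0.   ]
 [ 0.069 -0.998 -0.   ]
 [ 0.     0.    -1.   ]]
```

View pics/a1.png

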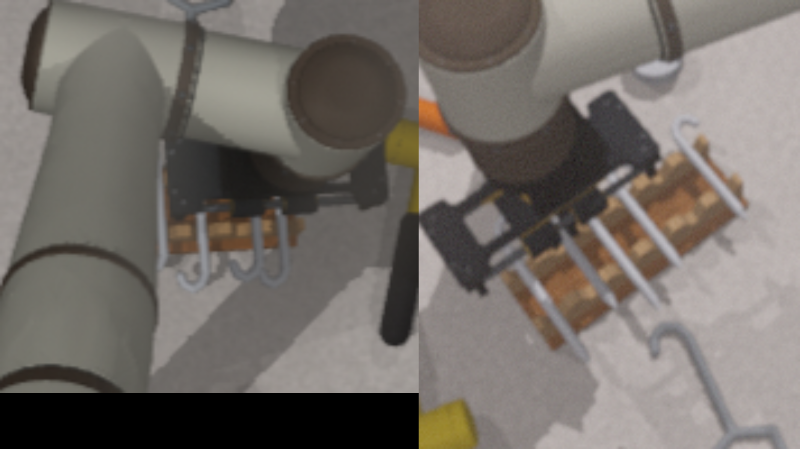

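```bash
cat > held.py <<'E'
from meas import *
def far(c,roi,z,sg,thr=-2.5):
    m=metal(c,roi,thr); P=cast(c,pts(m),z)[:,:2]; d=np.array([np.cos(.0716),np.sin(.0716)])*sg
    u=P@d; return P[np.argsort(-u)[:12]].mean(0).round(4), int(m.sum())
E
python3 - <<'E'
from held import *
T,S=capture("top"),capture("scene")
u=S['color'].astype(int); print((u[:,:,0]-u[:,:,2])[335:352,248:266]); 
u=T['color'].astype(int); print((u[:,:,0]-u[:,:,2])[222:244,405:432])
E
```

```text
[[  2   5   0  -8 -25 -41 -46 -40 -37 -35 -32 -36 -40 -34 -46 -40 -29 -11]
 [ -4   1   7  -1  -6 -16 -31 -42 -32 -40 -42 -41 -42 -41 -48 -46 -38 -20]
 [-13   0   2   0   2  -5 -24 -28 -37 -38 -35 -42 -45 -42 -46 -51 -44 -37]
 [-26  -6   2   4   2   2  -8 -24 -37 -39 -41 -47 -45 -43 -46 -44 -51 -41]
 [-43 -18   2   1   1   0  -6  -9 -27 -38 -44 -48 -45 -46 -49 -49 -46 -29]
 [-54 -28  -7   0   0   4   5   0 -11 -27 -48 -43 -47 -43 -44 -39 -28 -17]
 [-55 -40 -16  -3   2   4   3   1  -1 -21 -45 -50 -45 -41 -38 -27 -16 -10]
 [-46 -41 -29 -12   0   1   3   3   0 -14 -36 -46 -39 -31 -24 -12 -10  -9]
 [-40 -39 -36 -27  -7   0   5   3   3  -9 -28 -42 -34 -15 -10  -9  -8  -9]
 [-36 -38 -42 -35 -16  -5   0   3   2  -1 -15 -26 -12  -8  -8  -8 -11 -12]
 [-46 -46 -47 -44 -36 -23 -15   0   3   2  -3 -14 -15 -11  -8  -9 -11  -9]
 [-43 -49 -46 -46 -44 -44 -30 -13  -2  -2  -5  -9  -8  -7  -8  -8  -9 -11]
 [-44 -45 -46 -47 -48 -43 -36 -24 -10  -3  -6  -9 -10  -8  -5  -7 -12 -11]
 [-47 -48 -46 -43 -40 -29 -21 -16 -13  -9  -7  -8 -12  -8  -8  -8  -9  -7]
 [-49 -45 -42 -37 -33 -18 -12  -8 -11 -12  -8  -9 
[... 1962 characters left out ...]
   3   1  -3  -7  -7]
 [ -8  -9  -8  -8  -8  -9  -7  -6  -5  -6  -6  -7  -7  -7  -7  -2   1   3
    3   3   3   1  -3  -5  -7  -7  -8]
 [ -9  -9  -9  -9  -8  -9  -6  -6  -7  -8  -8  -7  -7  -7  -7  -7  -5  -3
    1   2   1  -3  -6  -6  -7  -7  -7]
 [ -9  -9  -8  -9  -8  -6  -7  -6  -7  -7  -7  -6  -6  -7  -8  -8  -7  -6
   -6  -5  -5  -7  -6  -7  -7  -7  -7]
 [ -8  -9 -10  -9  -7  -7  -7  -7  -7  -7  -8  -8  -8  -8  -7  -7  -7  -7
   -7  -8  -7  -7  -7  -8  -7  -8  -8]
 [ -8  -9  -8  -7  -7  -6  -6  -8  -7  -6  -7  -8  -7  -7  -8  -8  -7  -6
   -7  -7  -7  -7  -7  -7  -7  -7  -7]
 [-10  -8  -7  -7  -7  -7  -6  -7  -7  -7  -7  -7  -7  -7  -7  -7  -7  -7
   -6  -7  -7  -7  -7  -7  -7  -6  -7]]
```

```bash
python3 - <<'E'
from held import *
T,S=capture("top"),capture("scene")
d=np.array([np.cos(.0716),np.sin(.0716)]); n=np.array([-d[1],d[0]])
rd=cast(T,[[418.5,228]],.111)[0,:2]; hk=cast(T,[[414,237.4]],.111)[0,:2]
tip,_=far(S,(248,335,262,350),.111,1)
o=np.array([.50015,-.2553]); oS=o-[.0045,-.0016]
print("top: lateral",(rd-o)@n,"hook along err",(hk-o)@d+.09); print("scene tip along err",(tip-oS)@d-.085,"lat",(tip-oS)@n)
E
```

```text
top: lateral 0.0007444609106713394 hook along err -0.0010254178533269515
scene tip along err -0.003436354610981615 lat 6.51985770986106e-05
```

Call:
drive_tool(series=[[0.017,0,0.2,0],[0.017,0,0.35,0],[0.017,0,0.45,0],[0.017,0,0.52,0],[0.017,0,0.57,0],[0.017,0,0.6,0],[0.017,0,0.625,0],[0.017,0,0.64,0],[0.017,0,0.64,0],[0.017,0,0.64,0]])

```text
time_s: 11.7
tcp_pos: [0.4958, -0.2549, 0.1052]
ee_rot: [[0.997, 0.071, 0.0], [0.071, -0.997, -0.0], [0.0, 0.0, -1.0]]
wrist_force: [-0.5, 0.5, -0.3]
gripper_width: 0.098
```

Call:
drive_tool(series=[[0,0,0,0],[0,0,0,0],[0,0,0,0],[0,0,-0.1,0],[0,0,-0.3,0],[0,0,-0.6,0],[0,0,-0.9,0],[0,0,-0.9,0]], fingers=26)

```text
time_s: 12.7
tcp_pos: [0.4974, -0.2554, 0.2174]
ee_rot: [[0.997, 0.072, 0.008], [0.072, -0.997, -0.002], [0.008, 0.003, -1.0]]
wrist_force: [-0.1, -0.2, 0.2]
gripper_width: 0.299
```

Call:
drive_tool(series=[[0.2,-0.47,0,0],[0.43,-0.934,0,0],[0.43,-0.934,0,0],[0.43,-0.934,0,0]], fingers=40)

```text
time_s: 13.2
tcp_pos: [0.5388, -0.1391, 0.2127]
ee_rot: [[0.997, 0.072, -0.001], [0.072, -0.997, 0.0], [-0.001, -0.0, -1.0]]
wrist_force: [-0.7, 0.3, -0.1]
gripper_width: 0.455
```

Call:
drive_tool(series=[[0.2,-0.47,0,0],[0.43,-0.934,0,0],[0.43,-0.934,0,0],[0.43,-0.934,0,0]])

```text
time_s: 13.7
tcp_pos: [0.5821, -0.025, 0.2126]
ee_rot: [[0.998, 0.07, -0.001], [0.07, -0.998, -0.0], [-0.001, 0.0, -1.0]]
wrist_force: [-0.9, -0.8, -0.2]
gripper_width: 0.457
```

Call:
drive_tool(series=[[0.2,-0.47,0,0],[0.43,-0.934,0,0],[0.43,-0.934,0,0],[0.43,-0.934,0,0]])

```text
time_s: 14.2
tcp_pos: [0.6256, 0.0898, 0.2126]
ee_rot: [[0.998, 0.069, -0.002], [0.069, -0.998, -0.001], [-0.002, 0.0, -1.0]]
wrist_force: [0.3, -0.7, -0.0]
gripper_width: 0.459
```

Call:
drive_tool(series=[[0.2,-0.47,0,0],[0.43,-0.934,0,0],[0.43,-0.934,0,0.0575],[0.43,-0.934,0,0.0575],[0.43,-0.934,0,0.0575],[0.43,-0.934,0,0.0575],[0.43,-0.934,0,0.0575]])

```text
time_s: 15.08
tcp_pos: [0.6696, 0.2063, 0.2134]
ee_rot: [[0.999, -0.044, 0.0], [-0.044, -0.999, 0.0], [0.0, -0.0, -1.0]]
wrist_force: [-0.4, 0.3, -0.1]
gripper_width: 0.459
```

```bash
python3 - <<'E'
from h import *
T=capture("top");S=capture("scene");s=telemetry.sense();print(s['joints'].round(2),s['tcp_pos'].round(4),s['gripper_width'],s['ee_rot'].round(3))
a=cv2.resize(T['color'][150:260,320:480],None,fx=4,fy=4);b=cv2.resize(S['color'][240:400,190:340],None,fx=3.5,fy=3.5)
o=np.zeros((560,1170,3),np.uint8);o[:440,:640]=a;o[:560,640:1165]=b;cv2.imwrite("pics/a2.png",cv2.resize(o,(800,383)))
E
```

```text
[ 30.33  32.57   6.3   -0.   -63.72  57.15] [0.6697 0.2066 0.2133] 0.45743823741295425 [[ 0.999 -0.044  0.   ]
 [-0.044 -0.999  0.   ]
 [ 0.    -0.    -1.   ]]
```

View pics/a2.png

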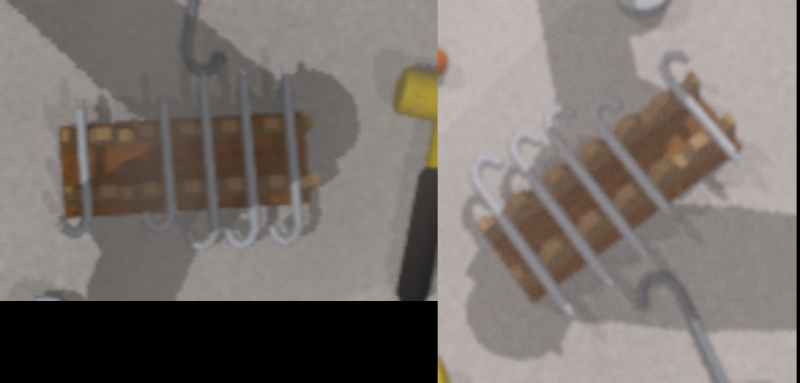

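Call:
drive_tool(series=[[0,0,0.3,0],[0,0,0.6,0],[0,0,0.6,0],[0,0,0.6,0]])

```text
time_s: 15.68
tcp_pos: [0.6706, 0.2073, 0.1426]
ee_rot: [[0.999, -0.043, 0.002], [-0.043, -0.999, 0.0], [0.002, -0.001, -1.0]]
wrist_force: [0.9, 0.5, -0.2]
gripper_width: 0.459
```

Call:
drive_tool(series=[[0,0,0.25,0],[0,0,0.42,0],[0,0,0.51,0],[0,0,0.57,0],[0,0,0.57,0],[0,0,0.57,0],[0,0,0.57,0]])

```text
time_s: 16.55
tcp_pos: [0.67, 0.2071, 0.0734]
ee_rot: [[0.999, -0.044, 0.001], [-0.044, -0.999, 0.001], [0.001, -0.001, -1.0]]
wrist_force: [-0.2, -1.0, 0.1]
gripper_width: 0.457
```

Call:
drive_tool(series=[[0,0,0,0],[0,0,0,0],[0,0,0,0],[0,0,0,0],[0,0,0,0],[0,0,-0.2,0],[0,0,-0.6,0],[0,0,-0.9,0],[0,0,-0.9,0],[0,0,-0.9,0]], fingers=0)

```text
time_s: 17.8
tcp_pos: [0.669, 0.2068, 0.1799]
ee_rot: [[0.999, -0.044, -0.002], [-0.044, -0.999, -0.0], [-0.002, 0.0, -1.0]]
wrist_force: [-0.2, -0.3, -0.9]
gripper_width: 0.102
```

Call:
drive_tool(series=[[-0.22,0.48,0,0],[-0.45,0.97,0,0],[-0.45,0.97,0,0],[-0.45,0.97,0,0]])

```text
time_s: 18.3
tcp_pos: [0.6106, 0.0928, 0.1799]
ee_rot: [[0.999, -0.044, -0.001], [-0.044, -0.999, -0.0], [-0.001, 0.0, -1.0]]
wrist_force: [0.6, -0.2, 0.3]
gripper_width: 0.104
```

Call:
drive_tool(series=[[-0.22,0.48,0,0],[-0.45,0.97,0,0],[-0.45,0.97,0,0],[-0.45,0.97,0,0]])

```text
time_s: 18.8
tcp_pos: [0.5526, -0.0202, 0.1805]
ee_rot: [[0.999, -0.043, 0.001], [-0.043, -0.999, 0.0], [0.001, -0.0, -1.0]]
wrist_force: [0.4, 0.5, -0.7]
gripper_width: 0.104
```

Call:
drive_tool(series=[[-0.22,0.48,0,0],[-0.45,0.97,0,0],[-0.45,0.97,0,0],[-0.45,0.97,0,0]])

```text
time_s: 19.3
tcp_pos: [0.494, -0.1341, 0.1807]
ee_rot: [[0.999, -0.043, 0.001], [-0.043, -0.999, -0.0], [0.001, 0.0, -1.0]]
wrist_force: [-0.1, 0.1, -0.5]
gripper_width: 0.103
```

Call:
drive_tool(series=[[0,0,0,0.09],[0,0,0,0.18],[0,0,0,0.27],[0,0,0,0.36],[0,0,0,0.45],[0,0,0,0.54],[0,0,0,0.63],[0,0,0,0.72],[0,0,0,0.757],[0,0,0,0.757]])

```text
time_s: 20.55
tcp_pos: [0.494, -0.1332, 0.1806]
ee_rot: [[0.017, -1.0, 0.001], [-1.0, -0.017, -0.0], [0.0, -0.001, -1.0]]
wrist_force: [0.8, 0.8, -0.4]
gripper_width: 0.1
```

Call:
drive_tool(series=[[0,0,0,0.09],[0,0,0,0.18],[0,0,0,0.27],[0,0,0,0.36],[0,0,0,0.45],[0,0,0,0.54],[0,0,0,0.63],[0,0,0,0.72],[0,0,0,0.757],[0,0,0,0.757]])

```text
time_s: 21.8
tcp_pos: [0.4933, -0.134, 0.1806]
ee_rot: [[-0.997, -0.073, 0.0], [-0.073, 0.997, -0.0], [-0.0, -0.0, -1.0]]
wrist_force: [-0.5, -0.3, 0.6]
gripper_width: 0.103
```

```bash
python3 - <<'E'
from h import *
T=capture("top");S=capture("scene");s=telemetry.sense();print(s['joints'].round(2),s['tcp_pos'].round(4),s['ee_rot'].round(3))
z=s['tcp_pos'][2]-.0734+.005
d=np.array([np.cos(.0716),np.sin(.0716)]);n=np.array([-d[1],d[0]]);o=np.array([.492,-.1355]); oS=o-[.0045,-.0016]
for nm,c,q in(("T",T,o),("S",S,oS)):
    for k in(-.07,.065): print(nm,k,uncast(c,[*(q+k*d),z])[0].round(1))
a=cv2.resize(T['color'][150:260,320:480],None,fx=4,fy=4);b=cv2.resize(S['color'][210:370,190:340],None,fx=3.5,fy=3.5)
o=np.zeros((560,1170,3),np.uint8);o[:440,:640]=a;o[:560,640:1165]=b;cv2.imwrite("pics/a3.png",cv2.resize(o,(800,383)))
E
```

```text
[  2.99  17.64 -24.23   0.   -48.11 -88.83] [ 0.4931 -0.1342  0.1806] [[-0.997 -0.073  0.   ]
 [-0.073  0.997 -0.   ]
 [-0.    -0.    -1.   ]]
T -0.07 [370.3 231.3]
T 0.065 [366.3 177.9]
S -0.07 [262.7 258.3]
S 0.065 [300.9 303.8]
```

View pics/a3.png

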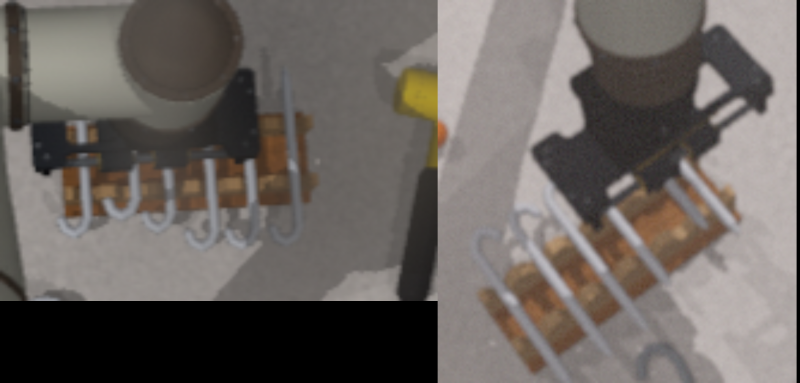

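```bash
cat > held.py <<'E'
from meas import *
def ends(c,roi,z,d,sg,thr=-2.5):
    m=metal(c,roi,thr); P=cast(c,pts(m),z)[:,:2]; u=P@d*sg
    return P[np.argsort(-u)[:12]].mean(0), P
E
python3 - <<'E'
from held import *
T,S=capture("top"),capture("scene"); z=.1122
d=np.array([np.cos(.0716),np.sin(.0716)]);n=np.array([-d[1],d[0]]);o=np.array([.492,-.1355]); oS=o-[.0045,-.0016]
h,P=ends(T,(357,216,374,234),z,d,-1); print("T hook",(h-o)@d+.07,"lat",((P-o)@n).min()+.005)
t,P=ends(S,(292,288,307,310),z,d,1); print("S tip",(t-oS)@d-.065,"lat",(t-oS)@n)
u=S['color'].astype(int); print((u[:,:,0]-u[:,:,2])[296:312,290:312])
E
```

```text
T hook -0.002895153220838942 lat -0.003329963746508675
S tip -0.00012517397004045694 lat 0.00036779822131316323
[[-46 -25  -7   2   4   2   3  -9 -35 -54 -65 -60 -48 -23  -3   3   4   4
    3  -6 -16 -28]
 [-68 -47 -22  -5  -1   2   2  -1 -21 -44 -58 -61 -60 -41 -16  -1   3   3
    1   1  -6 -16]
 [-76 -67 -47 -21  -4   2   2   2  -4 -26 -50 -60 -55 -49 -31 -14  -2   2
    3   3   5  -5]
 [-76 -75 -67 -44 -22  -5  -1   1   1 -10 -28 -47 -52 -46 -40 -25 -10  -2
    3   2   1   0]
 [-75 -78 -72 -57 -39 -17  -4   2  -2   0  -9 -28 -38 -39 -38 -35 -22  -9
    2   2   5   4]
 [-77 -73 -71 -56 -47 -27 -11  -2   6   2  -1 -15 -28 -36 -34 -33 -30 -18
   -3   1   3   5]
 [-76 -70 -65 -51 -44 -41 -26 -11   2   3   3  -5 -23 -34 -37 -37 -40 -32
  -18  -1   3   3]
 [-75 -71 -59 -49 -44 -45 -39 -25 -10  -3   1   1 -13 -29 -37 -38 -45 -43
  -31 -16   1   0]
 [-74 -63 -56 -48 -46 -42 -47 -37 -26 -14  -6  -3 -10 -31 -45 -40 -45 -43
  -40 -30 -13  -4]
 [-66 -65 -52 -50 -46 -44 -41 -40 -35 -28 -17 -18 -17 -39 -45 -45 -43 -45
  -47 -35 -28 -11]
 [-63 -63 -56 -54 -48 -44 -39 -36 -36 -36 -35 -30 -33 -43 -44 -51 -46 -41
  -42 -36 -26 -17]
 [-60 -62 -65 -58 -44 -39 -36 -34 -36 -36 -46 -42 -44 -43 -44 -41 -43 -39
  -31 -23 -16  -9]
 [-58 -64 -62 -57 -50 -38 -37 -38 -38 -42 -46 -45 -47 -45 -42 -43 -37 -27
  -16 -12  -9 -12]
 [-56 -54 -55 -49 -37 -37 -34 -41 -42 -45 -48 -44 -46 -47 -41 -37 -27 -19
  -10 -10 -11 -11]
 [-46 -47 -44 -38 -37 -37 -44 -44 -43 -45 -51 -49 -43 -38 -30 -22 -18 -11
   -9  -7  -8 -10]
 [-36 -37 -37 -37 -38 -42 -46 -44 -46 -48 -53 -51 -44 -27 -19 -11 -10 -10
  -10 -10  -9 -11]]
```

Call:
drive_tool(series=[[0.025,0,0.2,0],[0.025,0,0.35,0],[0.025,0,0.45,0],[0.025,0,0.52,0],[0.025,0,0.57,0],[0.025,0,0.6,0],[0.025,0,0.625,0],[0.025,0,0.635,0],[0.025,0,0.635,0],[0.025,0,0.635,0]])

```text
time_s: 23.25
tcp_pos: [0.4897, -0.135, 0.1046]
ee_rot: [[-0.998, -0.07, 0.0], [-0.07, 0.998, -0.0], [-0.0, -0.0, -1.0]]
wrist_force: [-0.3, -0.3, -0.4]
gripper_width: 0.103
```

Call:
drive_tool(series=[[0,0,0,0],[0,0,0,0],[0,0,0,0],[0,0,-0.1,0],[0,0,-0.3,0],[0,0,-0.6,0],[0,0,-0.9,0],[0,0,-0.9,0]], fingers=26)

```text
time_s: 24.25
tcp_pos: [0.4912, -0.1351, 0.2164]
ee_rot: [[-0.997, -0.07, 0.008], [-0.07, 0.998, -0.0], [-0.008, -0.001, -1.0]]
wrist_force: [0.4, 0.9, -0.6]
gripper_width: 0.297
```

Call:
drive_tool(series=[[-0.38,-0.18,0,0],[-0.765,-0.359,0,0],[-0.765,-0.359,0,0],[-0.765,-0.359,0,0]], fingers=40)

```text
time_s: 24.75
tcp_pos: [0.5831, -0.1714, 0.2115]
ee_rot: [[-0.998, -0.069, -0.003], [-0.069, 0.998, 0.001], [0.003, 0.001, -1.0]]
wrist_force: [0.3, 0.2, -1.1]
gripper_width: 0.455
```

Call:
drive_tool(series=[[-0.38,-0.18,0,0],[-0.765,-0.359,0,0.05],[-0.765,-0.359,0,0.108],[-0.765,-0.359,0,0.108],[-0.765,-0.359,0,0.108],[-0.765,-0.359,0,0.108]])

```text
time_s: 25.5
tcp_pos: [0.6782, -0.2078, 0.2133]
ee_rot: [[-0.99, 0.144, 0.001], [0.144, 0.99, -0.0], [-0.001, 0.0, -1.0]]
wrist_force: [-0.3, 0.0, 1.3]
gripper_width: 0.459
```

```bash
python3 - <<'E'
from meas import *
T,S=capture("top"),capture("scene");s=telemetry.sense();print(s['joints'].round(2),s['tcp_pos'].round(4),s['ee_rot'].round(3))
d=np.array([np.cos(.0716),np.sin(.0716)])
H=(-.07,.065,-.035,.06);L=(-.09,.085,-.055,.08)
for n,c,p,k,off in(("S",T,(.492,-.1355),H,0),("L",T,(.50015,-.2553),L,0)):
    for z in(.035,):
        for y in(-.04,0,.04):
            q=np.array(p)+y*np.array([-d[1],d[0]]); uv=uncast(c,[*q,z])[0]
            x0,y0=(uv-[11,46]).astype(int);x1,y1=(uv+[7,46]).astype(int)
            m=metal(c,None); P=cast(c,pts(m),z)[:,:2]-q; u=P@d;v=P@[-d[1],d[0]]
            sel=(abs(u)<.12)&(v>-.008)&(v<.008); print(n,y,"hook/tip",u[sel&(u<0)].min().round(4),u[sel&(u>0)].max().round(4),"lat",np.median(v[sel&(abs(u)<.05)]).round(4))
cv2.imwrite("pics/a4.png",np.hstack([cv2.resize(T['color'][150:260,320:450],None,fx=3,fy=3),cv2.resize(S['color'][240:350,190:320],None,fx=3,fy=3)]))
E
```

```text
[ -4.03  33.39   7.76  -0.   -64.34 -94.31] [ 0.6784 -0.2079  0.2131] [[-0.989  0.145  0.001]
 [ 0.145  0.989 -0.   ]
 [-0.001  0.    -1.   ]]
S -0.04 hook/tip -0.0665 0.0639 lat 0.0
S 0 hook/tip -0.0474 0.0637 lat 0.0016Traceback (most recent call last):
  File "<stdin>", line 11, in <module>
    return umr_minimum(a, axis, None, out, keepdims, initial, where)
ValueError: zero-size array to reduction operation minimum which has no identity
```

Call:
drive_tool(series=[[0,0,0.3,0],[0,0,0.6,0],[0,0,0.6,0],[0,0,0.6,0]])

```text
time_s: 26.1
tcp_pos: [0.6796, -0.2084, 0.1421]
ee_rot: [[-0.989, 0.145, 0.002], [0.145, 0.989, -0.001], [-0.002, -0.001, -1.0]]
wrist_force: [-0.5, 0.7, 0.2]
gripper_width: 0.464
```

Call:
drive_tool(series=[[0,0,0.25,0],[0,0,0.42,0],[0,0,0.51,0],[0,0,0.57,0],[0,0,0.57,0],[0,0,0.57,0],[0,0,0.57,0]])

```text
time_s: 26.98
tcp_pos: [0.6791, -0.2082, 0.0728]
ee_rot: [[-0.989, 0.146, 0.001], [0.146, 0.989, -0.0], [-0.001, -0.0, -1.0]]
wrist_force: [-0.1, 0.5, 0.7]
gripper_width: 0.459
```

Call:
drive_tool(series=[[0,0,0,0],[0,0,0,0],[0,0,0,0],[0,0,0,0],[0,0,0,0],[0,0,-0.2,0],[0,0,-0.6,0],[0,0,-0.9,0],[0,0,-0.9,0],[0,0,-0.9,0]], fingers=0)

```text
time_s: 28.22
tcp_pos: [0.6778, -0.2078, 0.1786]
ee_rot: [[-0.989, 0.146, -0.003], [0.146, 0.989, 0.001], [0.003, 0.001, -1.0]]
wrist_force: [-0.4, -0.2, -2.2]
gripper_width: 0.102
```

Call:
drive_tool(series=[[0.26,0.4,0,0],[0.528,0.79,0,0],[0.528,0.79,0,0],[0.528,0.79,0,0]])

```text
time_s: 28.72
tcp_pos: [0.6295, -0.1049, 0.1787]
ee_rot: [[-0.989, 0.145, -0.002], [0.145, 0.989, -0.0], [0.002, -0.001, -1.0]]
wrist_force: [-0.1, 0.1, -2.0]
gripper_width: 0.104
```

Call:
drive_tool(series=[[0.26,0.4,0,0],[0.528,0.79,0,0],[0.528,0.79,0,0],[0.528,0.79,0,0]])

```text
time_s: 29.22
tcp_pos: [0.5815, -0.0027, 0.1797]
ee_rot: [[-0.989, 0.146, -0.0], [0.146, 0.989, -0.0], [0.0, -0.0, -1.0]]
wrist_force: [-0.0, -0.8, -1.7]
gripper_width: 0.098
```

Call:
drive_tool(series=[[0.26,0.4,0,0],[0.528,0.79,0,0],[0.528,0.79,0,0],[0.528,0.79,0,0]])

```text
time_s: 29.72
tcp_pos: [0.5329, 0.1001, 0.1799]
ee_rot: [[-0.989, 0.147, 0.0], [0.147, 0.989, -0.0], [-0.0, -0.0, -1.0]]
wrist_force: [0.3, -0.4, -1.5]
gripper_width: 0.1
```

Call:
drive_tool(series=[[0.26,0.4,0,0],[0.528,0.79,0,0],[0.528,0.79,0,0],[0.528,0.79,0,0]])

```text
time_s: 30.22
tcp_pos: [0.484, 0.2029, 0.1798]
ee_rot: [[-0.989, 0.147, -0.0], [0.147, 0.989, -0.0], [0.0, -0.0, -1.0]]
wrist_force: [1.1, -0.9, -1.0]
gripper_width: 0.104
```

Call:
drive_tool(series=[[0,0,0,-0.09],[0,0,0,-0.18],[0,0,0,-0.27],[0,0,0,-0.36],[0,0,0,-0.45],[0,0,0,-0.54],[0,0,0,-0.63],[0,0,0,-0.72],[0,0,0,-0.81],[0,0,0,-0.88]])

```text
time_s: 31.48
tcp_pos: [0.4843, 0.2018, 0.1799]
ee_rot: [[0.044, -0.999, -0.0], [-0.999, -0.044, -0.0], [0.0, 0.0, -1.0]]
wrist_force: [0.2, -0.0, -1.0]
gripper_width: 0.104
```

Call:
drive_tool(series=[[0,0,0,-0.09],[0,0,0,-0.18],[0,0,0,-0.27],[0,0,0,-0.36],[0,0,0,-0.45],[0,0,0,-0.54],[0,0,0,-0.63],[0,0,0,-0.72],[0,0,0,-0.81],[0,0,0,-0.88]])

```text
time_s: 32.72
tcp_pos: [0.4843, 0.2019, 0.1799]
ee_rot: [[0.973, 0.231, -0.0], [0.231, -0.973, -0.0], [-0.0, 0.0, -1.0]]
wrist_force: [-0.3, 0.3, -1.0]
gripper_width: 0.104
```

Call:
drive_tool(series=[[0,0,0.1,0],[0,0,0.2,0],[0,0,0.3,0],[0,0,0.3,0],[0,0,0.3,0]])

```text
time_s: 33.35
tcp_pos: [0.4834, 0.2041, 0.1441]
ee_rot: [[0.973, 0.23, 0.0], [0.23, -0.973, -0.0], [0.0, 0.0, -1.0]]
wrist_force: [0.6, -0.5, -1.1]
gripper_width: 0.098
```

```bash
python3 - <<'E'
from h import *
T=capture("top");S=capture("scene");s=telemetry.sense();print(s['joints'].round(2),s['tcp_pos'].round(4),s['ee_rot'].round(3))
z=s['tcp_pos'][2]-.0728+.005
a=cv2.resize(T['color'][140:270,190:300],None,fx=4,fy=4);b=cv2.resize(S['color'][170:300,330:480],None,fx=4,fy=4)
o=np.zeros((520,1040,3),np.uint8);o[:520,:440]=a;o[:520,440:1040]=b;cv2.imwrite("pics/a5.png",cv2.resize(o,(800,400)))
E
```

```text
[ 4.063e+01  2.160e+01 -2.465e+01  1.000e-02 -4.370e+01  6.267e+01] [0.4835 0.2042 0.1444] [[ 0.973  0.23   0.001]
 [ 0.23  -0.973  0.001]
 [ 0.001 -0.    -1.   ]]
```

View pics/a5.png

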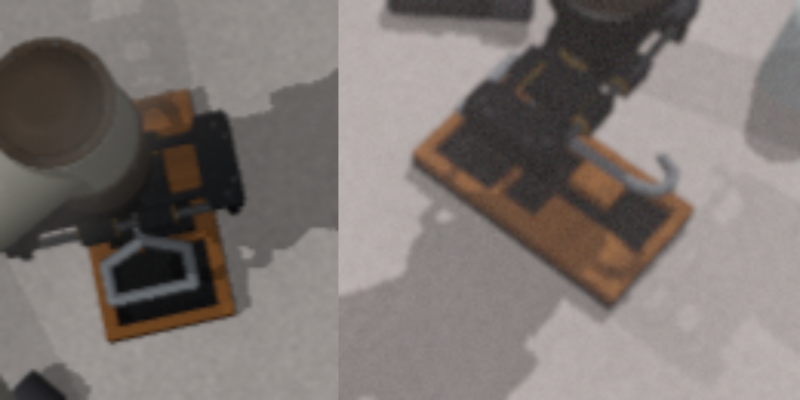

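```bash
cat > pul.py <<'E'
from meas import *
def run(z,oT,oS,ang=13.2):
    T,S=capture("top"),capture("scene"); a=np.radians(ang); d=np.array([np.cos(a),np.sin(a)]);n=np.array([-d[1],d[0]])
    for nm,c,o,lo,hi in(("T",T,oT,-.1,-.045),("S",S,oS,.06,.12)):
        u=up(c); m=((u[:,:,0]-u[:,:,2])>-4)&(u.max(2)>85); o=np.array(o)
        P=cast(c,pts(m),z)[:,:2]-o; x=P@d;y=P@n; s=(x>lo)&(x<hi)&(abs(y)<.055)
        # keep the largest component
        q=np.zeros(m.shape,np.uint8); q[np.nonzero(m)[0][s],np.nonzero(m)[1][s]]=1
        k,l,st,_=cv2.connectedComponentsWithStats(q); i=1+st[1:,4].argmax(); P=cast(c,pts(l==i),z)[:,:2]-o; x=P@d;y=P@n
        print(nm,"x",x.min().round(4),x.max().round(4),"y",y.min().round(4),y.max().round(4),"n",len(x))
        if nm=="T":
            b=x<x.min()+.012; 
            R=cv2.minAreaRect((P*1000).astype(np.float32)); print("rect",R)
E
python3 -c "
from pul import *
run(.0766,(.486,.2028),(.4815,.2044))"
```

```text
T x -0.0758 -0.045 y -0.0356 0.0391 n 1700
rect ((-59.489627838134766, -12.233573913574219), (30.536306381225586, 74.76995849609375), 12.545295715332031)
S x 0.06 0.0932 y -0.0021 0.042 n 1343
```

Call:
drive_tool(series=[[-0.008,0.012,0.1,0],[-0.008,0.012,0.2,0],[-0.008,0.012,0.28,0],[-0.008,0.012,0.34,0],[-0.008,0.012,0.38,0],[-0.008,0.012,0.41,0],[-0.008,0.012,0.41,0],[-0.008,0.012,0.41,0]])

```text
time_s: 34.55
tcp_pos: [0.4828, 0.2024, 0.0951]
ee_rot: [[0.973, 0.23, 0.001], [0.23, -0.973, 0.0], [0.001, -0.0, -1.0]]
wrist_force: [-0.0, 0.1, -0.7]
gripper_width: 0.098
```

```bash
python3 -c "
from pul import *
s=telemetry.sense();z=s['tcp_pos'][2]-.0728+.005;print(s['tcp_pos'],z,s['wrist_force'])
run(z,(.486,.2028),(.4815,.2044))
T=capture('top');S=capture('scene')
a=cv2.resize(T['color'][140:270,190:300],None,fx=4,fy=4);b=cv2.resize(S['color'][170:300,330:480],None,fx=4,fy=4)
cv2.imwrite('pics/a6.png',cv2.resize(np.hstack([a,b]),(800,400)))"
```

```text
[0.48278122 0.20243103 0.09510994] 0.02730993902362477 [-0.03215991  0.12137014 -0.69732077]
T x -0.0768 -0.045 y -0.0368 0.038 n 1603
rect ((-59.491737365722656, -13.3760986328125), (31.727859497070312, 74.85601043701172), 13.041470527648926)
S x 0.06 0.0939 y -0.0037 0.0381 n 1576
```

View pics/a6.png

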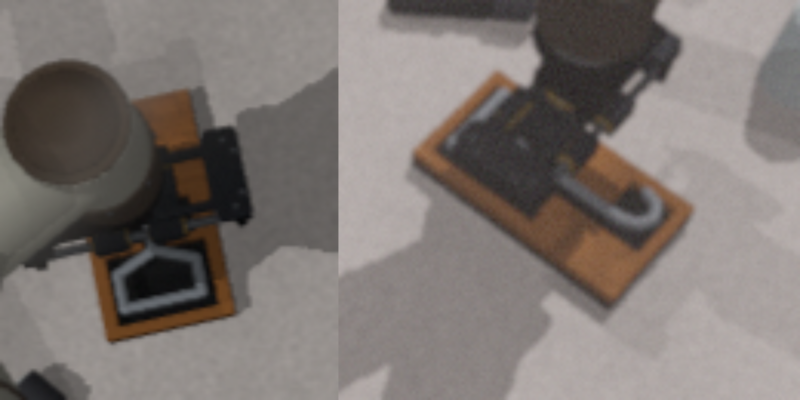

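Call:
drive_tool(series=[[-0.008,0.004,0,0],[-0.008,0.004,0.02,0],[-0.008,0.004,0.04,0],[-0.008,0.004,0.06,0],[-0.008,0.004,0.08,0],[-0.008,0.004,0.1,0],[-0.008,0.004,0.115,0],[-0.008,0.004,0.115,0]])

```text
time_s: 35.75
tcp_pos: [0.4817, 0.2016, 0.0809]
ee_rot: [[0.973, 0.23, -0.0], [0.23, -0.973, -0.0], [-0.0, 0.0, -1.0]]
wrist_force: [0.5, -0.5, -1.5]
gripper_width: 0.102
```

Call:
drive_tool(series=[[0,0,0.005,0],[0,0,0.005,0],[0,0,0.005,0]], fingers=24)

```text
time_s: 36.12
tcp_pos: [0.4819, 0.2018, 0.0807]
ee_rot: [[0.973, 0.23, 0.0], [0.23, -0.973, 0.0], [0.001, -0.0, -1.0]]
wrist_force: [0.2, -0.2, -0.3]
gripper_width: 0.265
```

Call:
drive_tool(series=[[0,0,-0.1,0],[0,0,-0.3,0],[0,0,-0.6,0],[0,0,-0.95,0],[0,0,-0.95,0]])

```text
time_s: 36.75
tcp_pos: [0.4835, 0.2028, 0.199]
ee_rot: [[0.973, 0.231, 0.008], [0.231, -0.973, 0.006], [0.009, -0.004, -1.0]]
wrist_force: [-0.3, 0.2, -0.2]
gripper_width: 0.274
```

Call:
drive_tool(series=[[0,0.45,0,0],[0,0.9,0,0],[0,0.9,0,0],[0,0.9,0,0]])

```text
time_s: 37.25
tcp_pos: [0.5065, 0.0963, 0.1943]
ee_rot: [[0.973, 0.229, -0.0], [0.229, -0.973, -0.0], [-0.0, -0.0, -1.0]]
wrist_force: [-0.6, 0.0, 0.2]
gripper_width: 0.278
```

Call:
drive_tool(series=[[0,0.45,0,0],[0,0.9,0,0],[0,0.9,0,0],[0,0.9,0,0]])

```text
time_s: 37.75
tcp_pos: [0.5314, -0.0078, 0.1942]
ee_rot: [[0.973, 0.231, -0.0], [0.231, -0.973, 0.0], [-0.0, -0.0, -1.0]]
wrist_force: [-0.1, 0.1, -0.3]
gripper_width: 0.273
```

```bash
python3 -c "
from pul import *
s=telemetry.sense();print(s['tcp_pos'],s['joints'].round(1),s['ee_rot'].round(3))
run(.013,(.486,.2028),(.4815,.2044))
T=capture('top');S=capture('scene')
a=cv2.resize(T['color'][140:270,190:300],None,fx=4,fy=4);b=cv2.resize(S['color'][170:300,330:480],None,fx=4,fy=4)
cv2.imwrite('pics/a7.png',cv2.resize(np.hstack([a,b]),(800,400)))"
```

```text
[ 0.53143712 -0.00775282  0.19423986] [ 16.7  18.5 -20.5  -0.  -51.   86.7] [[ 0.973  0.231 -0.   ]
 [ 0.231 -0.973  0.   ]
 [-0.    -0.    -1.   ]]Traceback (most recent call last):
  File "<string>", line 4, in <module>
    run(.013,(.486,.2028),(.4815,.2044))
    ~~~^^^^^^^^^^^^^^^^^^^^^^^^^^^^^^^^^
  File "pul.py", line 9, in run
    k,l,st,_=cv2.connectedComponentsWithStats(q); i=1+st[1:,4].argmax(); P=cast(c,pts(l==i),z)[:,:2]-o; x=P@d;y=P@n
                                                      ~~~~~~~~~~~~~~~^^
ValueError: attempt to get argmax of an empty sequence
```

Call:
drive_tool(series=[[-0.13,0.43,0,0],[-0.264,0.87,0,0],[-0.264,0.87,0,0],[-0.264,0.87,0,0]], fingers=55)

```text
time_s: 38.35
tcp_pos: [0.5248, -0.1166, 0.1945]
ee_rot: [[0.973, 0.231, 0.0], [0.231, -0.973, 0.0], [0.0, -0.0, -1.0]]
wrist_force: [0.7, 0.1, 1.1]
gripper_width: 0.602
```

Call:
drive_tool(series=[[-0.13,0.43,0,0],[-0.264,0.87,0,0],[-0.264,0.87,0,0],[-0.264,0.87,0,0]])

```text
time_s: 38.85
tcp_pos: [0.5182, -0.2251, 0.1944]
ee_rot: [[0.973, 0.232, -0.0], [0.232, -0.973, 0.0], [-0.0, -0.0, -1.0]]
wrist_force: [0.2, 1.0, 0.6]
gripper_width: 0.632
```

Call:
drive_tool(series=[[-0.13,0.43,0,0],[-0.264,0.87,0,0],[-0.264,0.87,0,0],[-0.264,0.87,0,0]])

```text
time_s: 39.35
tcp_pos: [0.5115, -0.3336, 0.1942]
ee_rot: [[0.973, 0.232, -0.001], [0.232, -0.973, 0.001], [-0.0, -0.001, -1.0]]
wrist_force: [0.3, -0.2, -0.3]
gripper_width: 0.636
```

Call:
drive_tool(series=[[-0.13,0.43,0,0.08],[-0.264,0.87,0,0.16],[-0.264,0.87,0,0.225],[-0.264,0.87,0,0.225],[-0.264,0.87,0,0.225],[-0.264,0.87,0,0.225]])

```text
time_s: 40.1
tcp_pos: [0.5049, -0.4429, 0.1948]
ee_rot: [[0.977, -0.213, 0.0], [-0.213, -0.977, -0.0], [0.0, 0.0, -1.0]]
wrist_force: [0.5, -0.2, -0.1]
gripper_width: 0.631
```

```bash
python3 -c "
from pul import *
s=telemetry.sense();print(s['tcp_pos'],s['joints'].round(1),s['ee_rot'].round(3))
T=capture('top');S=capture('scene')
a=cv2.resize(T['color'][150:260,195:455],None,fx=3,fy=3);b=cv2.resize(S['color'][180:280,335:465],None,fx=2.6,fy=2.6);c=cv2.resize(T['color'][165:255,205:275],None,fx=2.6,fy=2.6);d=cv2.resize(S['color'][290:440,120:240],None,fx=1.7,fy=1.7)
o=np.zeros((600,800,3),np.uint8)
for im,x,y in((a,0,0),(b,0,335),(c,345,335),(d,540,335)): o[y:y+im.shape[0],x:x+im.shape[1]]=im[:600-y]
cv2.imwrite('pics/a7.png',o)
try: run(.013,(.486,.2028),(.4815,.2044))
except Exception as e: print(e)"
```

```text
[ 0.50485994 -0.44291488  0.19480152] [-27.5  30.8   0.2  -0.  -59.4 105.2] [[ 0.977 -0.213  0.   ]
 [-0.213 -0.977 -0.   ]
 [ 0.     0.    -1.   ]]
T x -0.0782 -0.045 y -0.0366 0.0378 n 1701
rect ((-59.936500549316406, -13.455123901367188), (33.149757385253906, 74.29535675048828), 13.478748321533203)
S x 0.06 0.0924 y -0.0036 0.0395 n 1744
```

View pics/a7.png

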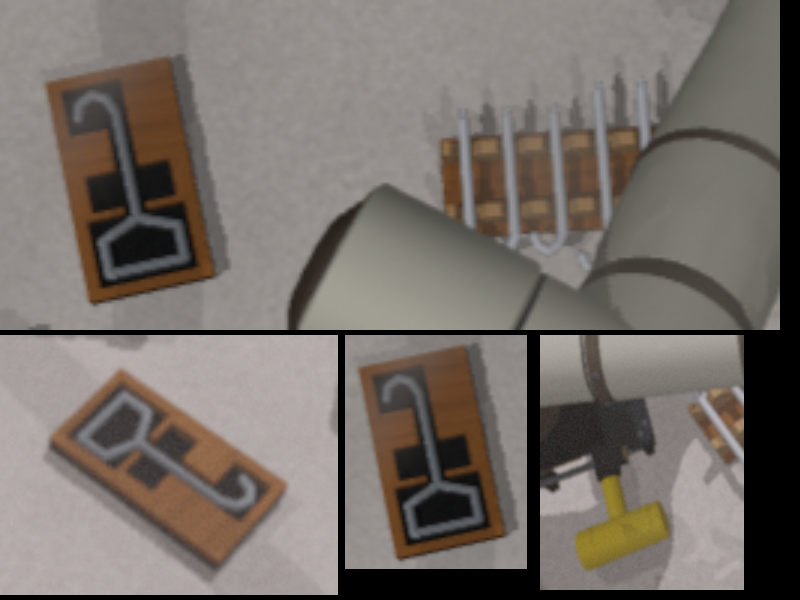

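Call:
drive_tool(series=[[0,0,0.25,0],[0,0,0.5,0],[0,0,0.5,0],[0,0,0.5,0]])

```text
time_s: 40.8
tcp_pos: [0.5049, -0.4447, 0.1357]
ee_rot: [[0.976, -0.216, 0.001], [-0.216, -0.976, -0.001], [0.002, 0.001, -1.0]]
wrist_force: [0.1, -0.7, 0.7]
gripper_width: 0.634
```

Call:
drive_tool(series=[[0,0,0.2,0],[0,0,0.37,0],[0,0,0.45,0],[0,0,0.5,0],[0,0,0.5,0],[0,0,0.5,0]])

```text
time_s: 41.55
tcp_pos: [0.5047, -0.4444, 0.0754]
ee_rot: [[0.976, -0.216, 0.001], [-0.216, -0.976, -0.001], [0.001, 0.001, -1.0]]
wrist_force: [0.7, 0.3, 0.8]
gripper_width: 0.633
```

Call:
drive_tool(series=[[0,0,0,0],[0,0,0,0],[0,0,0,0],[0,0,0,0],[0,0,0,0],[0,0,0,0]], fingers=0)

```text
time_s: 42.3
tcp_pos: [0.5043, -0.4438, 0.0745]
ee_rot: [[0.976, -0.216, -0.0], [-0.216, -0.976, 0.0], [-0.0, -0.0, -1.0]]
wrist_force: [0.5, 3.4, 1.6]
gripper_width: 0.241
```

Call:
drive_tool(series=[[0,0,-0.1,0],[0,0,-0.3,0],[0,0,-0.6,0],[0,0,-0.9,0],[0,0,-0.9,0]])

```text
time_s: 42.92
tcp_pos: [0.5055, -0.4453, 0.1862]
ee_rot: [[0.976, -0.216, 0.006], [-0.216, -0.976, -0.004], [0.007, 0.003, -1.0]]
wrist_force: [-0.2, 0.2, -4.3]
gripper_width: 0.239
```

Call:
drive_tool(series=[[-0.11,-0.4,0,0],[-0.225,-0.8,0,0],[-0.225,-0.973,0,0],[-0.225,-0.973,0,0]])

```text
time_s: 43.42
tcp_pos: [0.5032, -0.3231, 0.1815]
ee_rot: [[0.977, -0.214, -0.002], [-0.214, -0.977, 0.001], [-0.002, -0.0, -1.0]]
wrist_force: [0.3, -0.5, -3.2]
gripper_width: 0.245
```

Call:
drive_tool(series=[[-0.11,-0.4,0,0],[-0.225,-0.8,0,0],[-0.225,-0.973,0,0],[-0.225,-0.973,0,0]])

```text
time_s: 43.92
tcp_pos: [0.5025, -0.2042, 0.1821]
ee_rot: [[0.977, -0.215, -0.0], [-0.215, -0.977, -0.0], [-0.0, 0.0, -1.0]]
wrist_force: [-0.1, -0.2, -3.9]
gripper_width: 0.243
```

Call:
drive_tool(series=[[-0.11,-0.4,0,0],[-0.225,-0.8,0,0],[-0.225,-0.973,0,0],[-0.225,-0.973,0,0]])

```text
time_s: 44.42
tcp_pos: [0.5017, -0.0846, 0.1823]
ee_rot: [[0.977, -0.215, 0.0], [-0.215, -0.977, -0.0], [0.0, 0.0, -1.0]]
wrist_force: [-0.3, -0.3, -3.2]
gripper_width: 0.243
```

Call:
drive_tool(series=[[-0.11,-0.4,0,-0.03],[-0.225,-0.8,0,-0.08],[-0.225,-0.973,0,-0.13],[-0.225,-0.973,0,-0.145],[-0.225,-0.973,0,-0.145],[-0.225,-0.973,0,-0.145],[-0.225,-0.973,0,-0.145]])

```text
time_s: 45.3
tcp_pos: [0.4997, 0.0343, 0.1824]
ee_rot: [[0.998, 0.07, -0.0], [0.07, -0.998, -0.0], [-0.0, 0.0, -1.0]]
wrist_force: [0.8, -0.6, -3.9]
gripper_width: 0.243
```

```bash
cat > mal.py <<'E'
from meas import *
def run(zh,zg):
    T,S=capture("top"),capture("scene")
    for nm,c in(("T",T),("S",S)):
        u=up(c); y=((u[:,:,0]-u[:,:,2])<-50)&(u[:,:,1]>.75*u[:,:,2])
        k,l,st,_=cv2.connectedComponentsWithStats(y.astype(np.uint8)); i=1+st[1:,4].argmax(); y=(l==i).astype(np.uint8)
        hd=cv2.morphologyEx(y,cv2.MORPH_OPEN,cv2.getStructuringElement(2,(45,45)))
        P=cast(c,pts(hd),zh)[:,:2]; R=cv2.minAreaRect((P*1000).astype(np.float32)); print(nm,"head",R,"px",pts(hd).mean(0))
        ax=np.linalg.svd(P-P.mean(0),full_matrices=False)[2][0]; ax*=np.sign(ax[1]); print(" barrel axis-90",np.degrees(np.arctan2(ax[1],ax[0]))-90, "n",len(P))
    return T,S
E
python3 -c "
from mal import *
s=telemetry.sense();print(s['tcp_pos'],s['joints'].round(1),s['ee_rot'].round(3))
z=s['tcp_pos'][2]-.0745+.023
T,S=run(z,z)
a=cv2.resize(T['color'][110:280,200:360],None,fx=2.5,fy=2.5);b=cv2.resize(S['color'][180:380,270:430],None,fx=2.125,fy=2.125)
cv2.imwrite('pics/a8.png',np.hstack([a,b]))"
```

```text
[0.49968414 0.03431113 0.18240416] [ 22.5  16.6 -25.5   0.  -47.9  71.5] [[ 0.998  0.07  -0.   ]
 [ 0.07  -0.998 -0.   ]
 [-0.     0.    -1.   ]]
T head ((959.1726684570312, -202.44503784179688), (130.5489044189453, 804.725341796875), 0.43879035115242004) px [416.12687504  12.81184463]
 barrel axis-90 -2.4117469550783 n 98131
S head ((0.0, 0.0), (0.0, 0.0), 0.0) px [nan nan]mal.py:8: RuntimeWarning: Mean of empty slice.
  P=cast(c,pts(hd),zh)[:,:2]; R=cv2.minAreaRect((P*1000).astype(np.float32)); print(nm,"head",R,"px",pts(hd).mean(0))
  ret = um.true_divide(
mal.py:9: RuntimeWarning: Mean of empty slice.
  ax=np.linalg.svd(P-P.mean(0),full_matrices=False)[2][0]; ax*=np.sign(ax[1]); print(" barrel axis-90",np.degrees(np.arctan2(ax[1],ax[0]))-90, "n",len(P))
Traceback (most recent call last):
  File "mal.py", line 9, in run
    ax=np.linalg.svd(P-P.mean(0),full_matrices=False)[2][0]; ax*=np.sign(ax[1]); print(" barrel axis-90",np.degrees(np.arctan2(ax[1],ax[0]))-90, "n",len(P))
       ~~~~~~~~~~~~~~~~~~~~~~~~~~~~~~~~~~~~~~~~~~~~~~~~~^^^
IndexError: index 0 is out of bounds for axis 0 with size 0
```

```bash
python3 - <<'E'
s=open('mal.py').read()
s=s.replace("        k,l,st","        q=np.zeros_like(y); x0,y0,x1,y1=(255,100,335,280) if nm=='T' else (290,200,430,400); q[K*y0:K*y1,K*x0:K*x1]=1; y&=q\n        k,l,st").replace("(45,45)","(31,31)")
s=s.replace("<-50)","<-45)").replace("hd=cv2","print(nm,st[i]//K);hd=cv2")
open('mal.py','w').write(s)
E
python3 -c "
from mal import *
s=telemetry.sense()
T,S=capture('top'),capture('scene')
a=cv2.resize(T['color'][110:280,200:360],None,fx=2.5,fy=2.5);b=cv2.resize(S['color'][180:380,270:430],None,fx=2.125,fy=2.125)
cv2.imwrite('pics/a8.png',np.hstack([a,b]))
z=s['tcp_pos'][2]-.0745+.023
run(z,z)"
```

```text
T [296 200   8   2  52]
T head ((0.0, 0.0), (0.0, 0.0), 0.0) px [nan nan]mal.py:9: RuntimeWarning: Mean of empty slice.
  P=cast(c,pts(hd),zh)[:,:2]; R=cv2.minAreaRect((P*1000).astype(np.float32)); print(nm,"head",R,"px",pts(hd).mean(0))
  ret = um.true_divide(
mal.py:10: RuntimeWarning: Mean of empty slice.
  ax=np.linalg.svd(P-P.mean(0),full_matrices=False)[2][0]; ax*=np.sign(ax[1]); print(" barrel axis-90",np.degrees(np.arctan2(ax[1],ax[0]))-90, "n",len(P))
Traceback (most recent call last):
  File "mal.py", line 10, in run
    ax=np.linalg.svd(P-P.mean(0),full_matrices=False)[2][0]; ax*=np.sign(ax[1]); print(" barrel axis-90",np.degrees(np.arctan2(ax[1],ax[0]))-90, "n",len(P))
       ~~~~~~~~~~~~~~~~~~~~~~~~~~~~~~~~~~~~~~~~~~~~~~~~~^^^
IndexError: index 0 is out of bounds for axis 0 with size 0
```

View pics/a8.png

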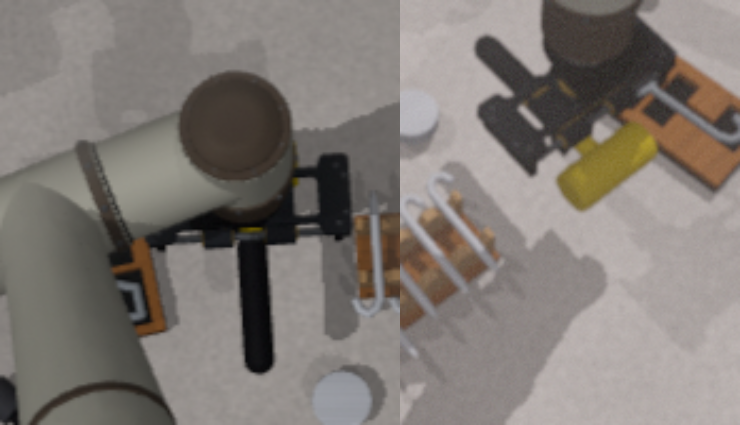

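Call:
drive_tool(series=[[0,0,0.2,0],[0,0,0.4,0],[0,0,0.58,0],[0,0,0.7,0],[0,0,0.78,0],[0,0,0.83,0],[0,0,0.86,0],[0,0,0.88,0],[0,0,0.893,0],[0,0,0.893,0]])

```text
time_s: 46.85
tcp_pos: [0.4998, 0.0352, 0.0754]
ee_rot: [[0.997, 0.072, 0.0], [0.072, -0.997, 0.0], [0.0, -0.0, -1.0]]
wrist_force: [0.6, 0.7, -3.7]
gripper_width: 0.246
```

Call:
drive_tool(series=[[0,0,0,0],[0,0,0,0],[0,0,0,0],[0,0,0,0],[0,0,0,0]], fingers=45)

```text
time_s: 47.48
tcp_pos: [0.4998, 0.0352, 0.0754]
ee_rot: [[0.997, 0.072, 0.0], [0.072, -0.997, 0.0], [0.0, -0.0, -1.0]]
wrist_force: [-0.6, -0.2, 0.0]
gripper_width: 0.515
```

Call:
drive_tool(series=[[0,0,-0.1,0],[0,0,-0.3,0],[0,0,-0.6,0],[0,0,-1,0],[0,0,-1,0]])

```text
time_s: 48.1
tcp_pos: [0.5019, 0.0359, 0.2001]
ee_rot: [[0.997, 0.073, 0.01], [0.073, -0.997, 0.003], [0.01, -0.002, -1.0]]
wrist_force: [-0.8, -0.4, -0.4]
gripper_width: 0.518
```

Call:
drive_tool(series=[[0,0.45,-0.3,0],[0,0.9,-0.6,0],[0,0.9,-0.6,0],[0,0.9,-0.6,0]])

```text
time_s: 48.6
tcp_pos: [0.5068, -0.0727, 0.2667]
ee_rot: [[0.997, 0.071, -0.001], [0.071, -0.997, 0.001], [-0.001, -0.001, -1.0]]
wrist_force: [-0.2, -0.2, -1.1]
gripper_width: 0.516
```

Call:
drive_tool(series=[[0,0.45,0,0],[0,0.9,0,0],[0,0.9,0,0],[0,0.9,0,0]])

```text
time_s: 49.1
tcp_pos: [0.5149, -0.1792, 0.2658]
ee_rot: [[0.997, 0.073, -0.003], [0.073, -0.997, 0.001], [-0.003, -0.001, -1.0]]
wrist_force: [0.6, 0.6, 0.5]
gripper_width: 0.52
```

Call:
drive_tool(series=[[0,0.45,0,0],[0,0.9,0,0],[0,0.9,0,0],[0,0.9,0,0]])

```text
time_s: 49.6
tcp_pos: [0.5231, -0.2865, 0.2666]
ee_rot: [[0.997, 0.074, -0.001], [0.074, -0.997, 0.001], [-0.001, -0.001, -1.0]]
wrist_force: [-0.4, 0.0, 0.3]
gripper_width: 0.519
```

Call:
drive_tool(series=[[0,0.45,0,0],[0,0.9,0,0],[0,0.9,0,0],[0,0.9,0,0]])

```text
time_s: 50.1
tcp_pos: [0.5312, -0.3939, 0.2671]
ee_rot: [[0.997, 0.074, -0.001], [0.074, -0.997, 0.001], [-0.001, -0.001, -1.0]]
wrist_force: [0.1, -0.4, -0.2]
gripper_width: 0.52
```

Call:
drive_tool(series=[[0,0.45,0,0],[0,0.9,0,0],[0,0.9,0,0],[0,0.9,0,0]])

```text
time_s: 50.6
tcp_pos: [0.5392, -0.5016, 0.2673]
ee_rot: [[0.997, 0.074, -0.0], [0.074, -0.997, 0.001], [-0.0, -0.001, -1.0]]
wrist_force: [0.3, 0.5, 0.5]
gripper_width: 0.515
```

```bash
python3 -c "
from h import *
T,S=capture('top'),capture('scene'); print(telemetry.sense()['tcp_pos'])
a=cv2.resize(T['color'][130:290,120:450],None,fx=2.42,fy=2.0);b=cv2.resize(S['color'][150:400,180:510],None,fx=1.1,fy=1.1)
c=cv2.resize(T['color'][150:260,330:450],None,fx=2.4,fy=2.4)
a=cv2.resize(T['color'][130:290,120:450],(660,320));o=np.zeros((600,800,3),np.uint8);o[:320,:660]=a;o[322:597,:363]=b;o[322:586,370:658]=c
cv2.imwrite('pics/a9.png',o); cv2.imwrite('pics/finT.png',T['color']); cv2.imwrite('pics/finS.png',S['color'])"
```

```text
[ 0.53932161 -0.50137146  0.26805115]
```

View pics/a9.png

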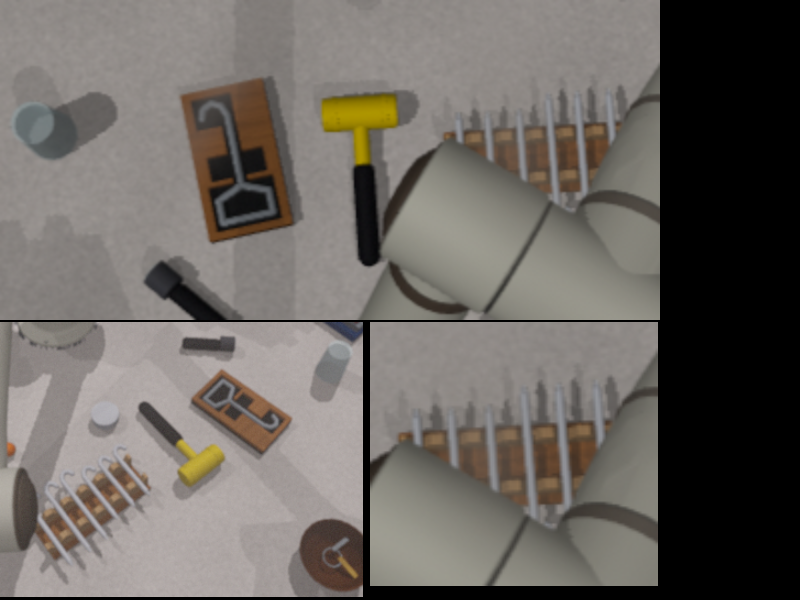

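```bash
python3 - <<'E'
from meas import *
T=capture('top'); u=up(T); dk=(u.max(2)<70); g=comp(T,dk,(303,235)); G=cast(T,pts(g),.021)[:,:2]
d=np.linalg.svd(G-G.mean(0),full_matrices=False)[2][0]; d*=np.sign(d[0]); print("grip axis deg",np.degrees(np.arctan2(d[1],d[0])),"len",np.ptp((G-G.mean(0))@d))
E
python3 -c "
from station import order,telemetry
import numpy as np
print(np.abs(telemetry.sense()['joint_velocities']).max())
print(order.finish_job())"
```

```text
grip axis deg 4.5766531875684135 len 0.13532577735305518
0.3558298970342772
the job is handed in; nothing more can be done
None
```

The tent kit is set out and the job is handed in, at about 51 s of the 144 s allowed. The hand-in gives no verdict.

- **Pegs:** Both lie in their slots with their hooks at the robot's end, like their neighbours. The short peg's tip measured within about 0.2 mm of one neighbour. The other neighbour was hidden by the arm, and the script stopped with an error before it measured the long peg. I judged the long peg level by eye in both views.
- **Puller:** It sits in its cutout. The gripper went down to about the seated depth without meeting resistance. The last measurement put it within about 1–2 mm sideways, with its angle within 0.5° of the tray's.
- **Mallet:** The yellow mallet with the black grip lies flat between rack and tray with its handle towards the robot. Its axis measured 4.6° against 4.1° for the racked pegs.
- **Glass:** The arm never came near it and it is still standing, but I did not measure its position again afterwards.

**Checks that disagreed or failed:** The two cameras differed by about 4.5 mm along x, so I used values midway between them. One automatic check of the held mallet's head found nothing because the arm was in the way, so I checked its direction by eye in the image instead. The arm was clear of everything at hand-in, still settling at under 0.4°/s.

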